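# Load the cell fixture and throw its toggle clamp with the insulated bar

## Task

Get this cell fixture loaded and clamped: put the screwdriver that was left lying across it into the grey tool tray, then stand every battery cell on the bench upright in a bay of its own, seated on the bay floor. Only then take the orange forked bar and with it push the toggle lever over its dead point until it stays fully home - the lever is to be moved with the bar only, never touched by the robot itself. Finally lay the bar back in its rest, and leave the other things on the bench where they are.

Things in the scene. Friction and masses are not known exactly. Their poses are not given: they have to be found in the camera images.
- fixture: Fixed cell fixture. Origin: under the centre of its nest, at bench level; x away from the robot, y along the row of 4 bays, whose centres are x = 0, y = -93, -31, 31, 93 mm. Bay floor at z = 8 mm on a base plate; bay 56 mm (y) by 48 mm (x, -24 to 24) with the lever open. Front wall, 6 mm dividers and rail end at z = 26 mm. Plate: x -60 to 75 (110 by the lever), y -250 to 135.
- rail (a joint): Travel (m) of the steel contact rail behind the bays, front face at fixture x = +24 mm when 0. It moves with the lever: 0.012 towards -x (the front wall) when the lever is home, pushing seated cells forward.
- lever (a joint): Over-centre toggle lever at the fixture's -y end, turning in the fixture's x-z plane (rad). 0 = open, leaning 0.6 towards -x (the robot); 0.6 = upright; dead point 0.65; 1.25 = home, leaning 0.65 towards +x. A spring drives it from the dead point to the nearer end stop and keeps it there; about 4 N at 100 mm from the pivot lifts it off the open stop.
- lever_pivot (a point): Pivot of the lever, at x = 0, y = -185, z = 45 mm of the fixture, axes as the fixture's, axis along y. Lever: straight, steel shank 13 mm thick, then a black round grip of 22 mm diameter from 41 to 133 mm from the pivot. Two 8 mm cheeks, 34 mm apart inside, reach up to z = 56 mm and x = -25 to 25 beside the pivot; spring housing x 76 to 106, z to 64.
- lever_tip (a point): Centre of the rounded end of the lever grip, 122 mm from the pivot.
- cell0_mid (a point): Blue battery cell with black top, a block 34 (x) x 48 (y) x 52 (z) mm, 0.22 kg, weighted low, standing on the bench; two flat terminals 3 mm high on top. Point at its centre (26 mm above its underside). Three or all four of the cells are present; all alike, any bay and either way round will do.
- cell1_mid (a point): Blue battery cell with black top, a block 34 (x) x 48 (y) x 52 (z) mm, 0.22 kg, weighted low, standing on the bench; two flat terminals 3 mm high on top. Point at its centre (26 mm above its underside). Three or all four of the cells are present; all alike, any bay and either way round will do.
- cell2_mid (a point): Blue battery cell with black top, a block 34 (x) x 48 (y) x 52 (z) mm, 0.22 kg, weighted low, standing on the bench; two flat terminals 3 mm high on top. Point at its centre (26 mm above its underside). Three or all four of the cells are present; all alike, any bay and either way round will do.
- cell3_mid (a point): Blue battery cell with black top, a block 34 (x) x 48 (y) x 52 (z) mm, 0.22 kg, weighted low, standing on the bench; two flat terminals 3 mm high on top. Point at its centre (26 mm above its underside). Three or all four of the cells are present; all alike, any bay and either way round will do.
- driver_mid (a point): Orange insulated screwdriver left lying across the nest, on the front wall and the rail. Point at the middle of its handle, on its axis; x along it towards the blade. Handle 105 mm long (x from -52 to +52), about 27 mm thick; its shank, 9 mm thick, goes on to x = +122 mm. It does not roll.
- tray: Fixed open grey tool tray, empty, 115 (x) x 230 (y) x 26 (z) mm outside, wall and floor 4 mm. Origin at the centre of its underside; long side along its y.
- bar_mid (a point): Orange insulated bar, 18 (y) x 24 (z) mm, black rubber sleeve 90 mm long at the middle, to be gripped there. Point: its middle, near its centre of mass. +x end: flat fork, bottom of notch at x = 124, prongs to x = 148 mm, 36 mm apart inside, 20 mm high, 52 mm wide outside. -x end: knob 30 mm wide, to x = -125. 0.16 kg. Starts lying in its rest along the rest's x.
- rest: Fixed rest of the bar: 170 x 70 x 6 mm plate with two saddles at x = -70 and +70 mm (14 mm thick); saddle floor at z = 20 mm, its side lips rise to z = 32 mm and leave a slot 28 mm wide. Origin at the centre of the underside; x along the bar. The bar lies with its middle at z = 32 mm of the rest.
- jar: Bystander: clear screw jar, 60 dia x 85 mm, loose; origin at the centre of its underside
- tape: Bystander: flat black tape roll, 90 dia x 25 mm, loose; origin at the centre of its underside
- meter: Bystander: black hand-held meter, 150 x 75 x 36 mm, loose; origin at the centre of its underside
- electric: Bystander: stubby red cordless screwdriver, lying, 180 x 40 x 40 mm, loose; origin at the centre of its underside
- screwbin: Bystander: open grey bin 90 x 110 x 45 mm, loose; origin at the centre of its underside
Not all that is in view belongs to the job. Leave any green look-alike of the part that bears cell2_mid alone. Leave any red look-alike of the part that bears cell3_mid alone.

How it is judged:
By the outcome, as a careful person would: the job done as asked, in the order asked, and still so for the second after the job is handed in, with the robot touching nothing.
Of cell0, cell1, cell2, cell3 only 3 to 4 are there at a start; the rules pass over those that are not, and their reading is None.
At some moment in a run one of cell0, cell1, cell2, cell3 may be knocked a few centimetres aside while the robot is not near it.
It also fails if it takes over 210 s, if anything falls off the work surface, if the arm or the gripper's body presses on something with over 40 N, if the wrist force passes 120 N, or if a joint passes its speed limit or range.

## Robot

A 6-joint arm with a two-finger parallel gripper is mounted at the origin on the work surface. World frame = base frame: x ahead of the robot, y to its left, z up, the work surface at z = 0. Lengths are in m, angles in degrees, forces in N, time in s.
With the tool pointing down it reaches from about 0.3 to 0.825 m from the base axis. Payload 5.4 kg.
Tool frame: the origin (TCP) lies at the very end of the fingers, on their centre line; the grasp point (between the pads) lies 19 mm behind it (bot.hold_point_z is the z of the grasp point in the tool frame, in m); z points along the fingers, y is the line along which they close (so a half turn about z gives the same grasp; the last joint's range is limited). The gripper opens to 92 mm and grips with 3 to 60 N. Pads are 20 mm wide; open, the fingers measure 128 mm over their backs; the gripper's body (75 mm by 189 mm) begins 69 mm behind the grasp point.
Start: joints at [57.462, 9.076, 91.501, -0, 79.423, -12.038], TCP at [0.201, 0.539, 0.215] pointing down, gripper open.
Joint ranges: [-166.64, 166.64], [-54.1, 131.32], [10.49, 154.53], [-73.88, 253.88], [9.74, 151.15], [-171.62, 171.62]. Speed limits (degrees/s): [147.25, 147.25, 180, 180, 180, 180].

## Interface

Orientations are given as [roll, pitch, yaw] about the fixed x, y, z axes, in that order (R = Rz(yaw) Ry(pitch) Rx(roll)).
In Python, from bench import bot gives the robot as it stands.
- The arm moves only by the shell command python3 -m pendant 'ROWS' [OPENING] [FORCE]. ROWS is JSON, a list of rows, each a list of 4 numbers: the shift along the world's x, y, z in mm, then the turn about the world's z in rad. In form: [[dx, dy, dz, turn], ...]. A call has exactly 10 rows; each row is the pose to reach, as a shift and turn from the pose commanded when the call began; what a row does not reach only later rows make up. A row lasts 1/10 s, in which the tool goes at most 50 mm and 8.59 degrees, less where a joint would pass 70% of its speed; a pose out of reach is approached as far as the arm can. A call with a gripper value outside its range is refused whole. OPENING is the closure, from 0 (fully open) to 1 (shut), set as the call begins (- or left out, the last holds). The fingers move at their own pace and stop on an object; FORCE is the grip in N (left out, the last holds). Time passes only in rows, so rows that repeat a pose let the fingers close, or fill a call up. It gives the time, the measured TCP pose, the force, the opening and the grip force at its end, in the units of the state.
- bot.get_obs(): the state, without advancing time (a new reading comes with each control period).
- bot.capture(name): name is "scene" or "top" or "wrist"; returns the picture (400x640x3 uint8, blue, green, red); there is no depth.
- bot.camera_info(name): a dict with "K" (3x3 intrinsics, pixels), "cam_to_world" (4x4, takes a point from camera to world coordinates). Camera axes: x right, y down, z forward; pixel columns grow to the right and rows downward; lengths in m; the calibration is good to about 2 mm. A picture is of the moment at which its call begins: read the wrist's pose just before it. camera_info takes no time and is no camera call; for the wrist camera it gives the pose at the moment of the call.
- bot.finish_job(): hands the job in; it is judged then, once.
The state is a dict: "clock": time; "joints": joint angles; "dq": joint speeds; "joint_torque": joint torques, N m; "tool_pos": TCP position; "eef_rot": TCP orientation; "wrist_force": force on the tool from outside, world axes, zero at the start; "moment": the same for the moment, N m; "opening": finger opening in m; "gripper_force": force on a finger pad.
Only numpy, scipy, OpenCV 4.12 (cv2) and the standard library are available. Lean on these libraries where they do the work, as an engineer would, in place of code of your own. Each camera call takes 0.05 s, during which the arm holds its last target. There are 200 camera calls.

## Working session

There is one attempt and no reset: what is moved stays moved. The work goes in short steps, Python scripts to look and compute and a shell command to move; the robot and the scene stay as the last step left them, time stands still between calls to the robot, and variables do not carry over. Pictures are saved under pics/ and viewed, at most 14 in all, crops included, and the job is handed in when it is done.

```bash
ls; mkdir -p pics
python3 - <<'E'
from bench import bot
import cv2
for n in("scene","top"):
    cv2.imwrite(f"pics/{n}0.png",bot.capture(n)); c=bot.camera_info(n); print(n,c["K"],c["cam_to_world"])
print(bot.get_obs(), bot.hold_point_z)
E
```

```text
pics
scene [[469.88629162   0.         317.72790131]
 [  0.         469.88629162 199.2244574 ]
 [  0.           0.           1.        ]] [[-0.4948448   0.53984026 -0.68095603  1.46391286]
 [ 0.86876896  0.29001387 -0.40141306  0.59372697]
 [-0.01921223 -0.79023063 -0.61250832  0.95288513]
 [ 0.          0.          0.          1.        ]]
top [[435.72861658   0.         318.71681282]
 [  0.         435.72861658 190.59775459]
 [  0.           0.           1.        ]] [[ 0.03980691 -0.97392866  0.22333468  0.20280243]
 [-0.99919527 -0.03990023  0.0040965   0.03741565]
 [ 0.0049214  -0.22331803 -0.97473321  1.51508599]
 [ 0.          0.          0.          1.        ]]
{'clock': 0.1, 'joints': array([ 5.74601845e+01,  9.10815621e+00,  9.15652811e+01, -1.80356951e-04,
        7.94230997e+01, -1.20364884e+01]), 'dq': array([ 0.01145538, -0.0884662 , -0.13126117,  0.01824239,  0.16324597,
       -0.0003302 ]), 'joint_torque': array([-1.38808778e-04, -3.86504495e+01, -3.22958994e+01,  7.02920579e-02,
        3.39569198e-02, -4.81604354e-05]), 'tool_pos': array([0.20109577, 0.53808161, 0.21372322]), 'eef_rot': array([-1.79905548e+02, -1.99579465e-02,  1.59496690e+02]), 'wrist_force': array([-0.62847238,  0.39402364, -0.02622025]), 'moment': array([-0.00131066, -0.02589114, -0.01034053]), 'gripper_force': 0.0, 'opening': 0.09222299531079248} -0.0187
```

View pics/top0.png

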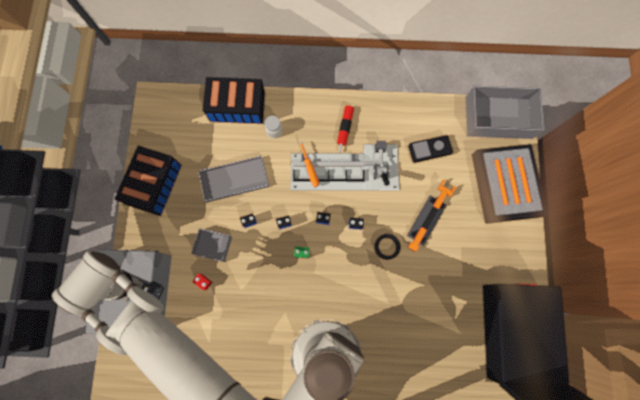

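View pics/scene0.png

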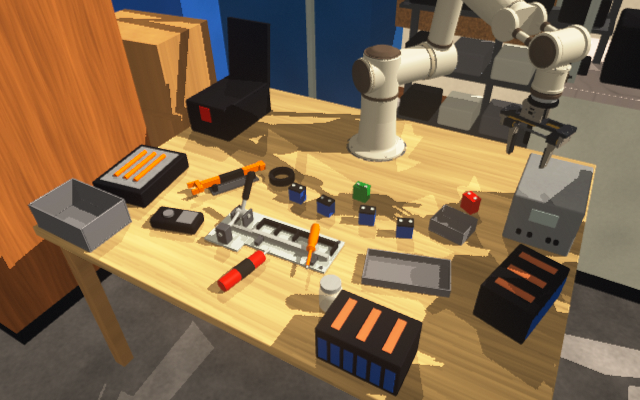

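Top picture: four blue cells with black tops at (248,220), (284,222), (323,217), (356,223). The green one at (303,253) and the red one at (202,282) are look-alikes, so I leave them. The tool tray is the flat grey one at (233,178), which matches 115x230. The grey items at (505,112) and (212,244) are too deep or too small. The bar lies at about (430,215), and the orange screwdriver is on the nest at (310,165). The red tool at (346,125) is the bystander. An enlarged crop will confirm this.

Run:
```python
import cv2
a=cv2.imread("pics/top0.png")[125:275,190:470]
cv2.imwrite("pics/c1.png",cv2.resize(a,None,fx=2.85,fy=2.85,interpolation=cv2.INTER_CUBIC))
a=cv2.imread("pics/scene0.png")[150:300,180:460]
cv2.imwrite("pics/c2.png",cv2.resize(a,None,fx=2.85,fy=2.85,interpolation=cv2.INTER_CUBIC))
```

```text
(no output)
```

View pics/c1.png

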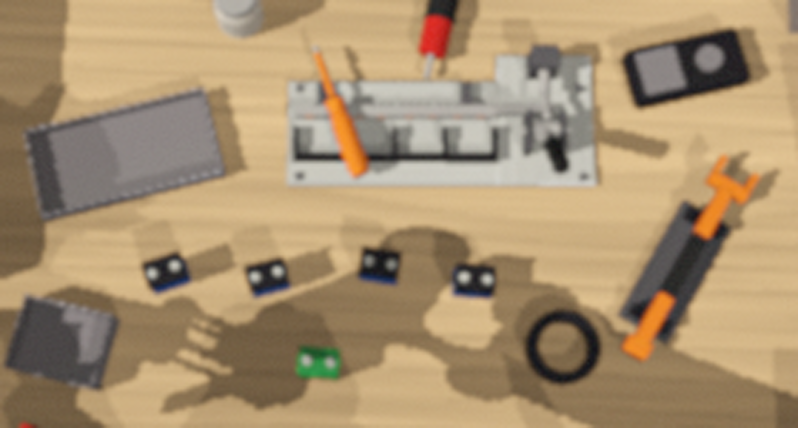

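View pics/c2.png

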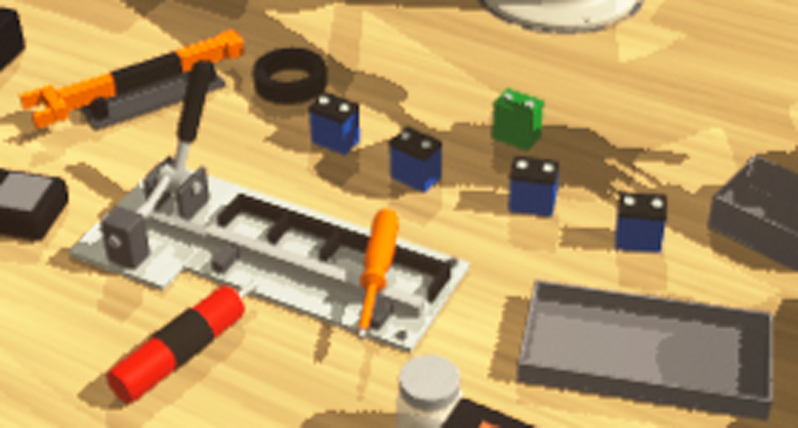

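The crops confirm it. In the top crop, cell tops are at (167,269), (268,275), (380,262) and (474,279), and the driver handle runs from (359,172) to (330,100). The tray corners are (25,130), (205,90), (222,172), (45,218), and the bar sleeve is at (685,263) with its fork at the upper right.

```bash
cat > h.py <<'E'
import numpy as np
from bench import bot
def ray(info,uv,z):
    K=np.array(info["K"]);T=np.array(info["cam_to_world"])
    d=T[:3,:3]@np.linalg.inv(K)@np.array([uv[0],uv[1],1.]); o=T[:3,3]
    return o+d*(z-o[2])/d[2]
def proj(info,P):
    T=np.linalg.inv(np.array(info["cam_to_world"])); p=T[:3,:3]@np.array(P)+T[:3,3]; p=np.array(info["K"])@p; return p[:2]/p[2]
E
python3 - <<'E'
from h import *
c=bot.camera_info("top")
def P(u,v,z,n): print(n,np.round(1000*ray(c,(190+(u+.5)/2.85-.5,125+(v+.5)/2.85-.5),z)[:2]).astype(int))
for n,u,v,z in [("fFL",288,185,.006),("fFR",597,186,.006),("fBL",289,82,.008),("drvEnd",359,174,.04),("drvNeck",330,100,.04),("drvTip",315,45,.036),
("cA",167,269,.055),("cB",268,275,.055),("cC",380,262,.055),("cD",474,279,.055),("t1",25,130,.026),("t2",205,90,.026),("t3",222,172,.026),("t4",45,218,.026),
("bar",685,263,.044),("knob",636,352,.04),("fork",737,178,.04),("restA",688,203,.006),("restB",668,341,.006),("sleeveA",700,235,.044),("sleeveB",668,293,.044)]: P(u,v,z,n)
E
```

```text
fFL [548 143]
fFR [ 563 -242]
fBL [682 149]
drvEnd [558  55]
drvNeck [650  95]
drvTip [723 117]
cA [429 278]
cB [427 158]
cC [448  25]
cD [432 -87]
t1 [600 472]
t2 [661 252]
t3 [557 224]
t4 [490 436]
bar [ 463 -341]
knob [ 355 -282]
fork [ 572 -407]
restA [ 546 -355]
restB [ 373 -328]
sleeveA [ 498 -359]
sleeveB [ 426 -320]
```

```bash
python3 -m pendant '[[20,-23,0,0.05],[60,-70,0,0.15],[100,-115,0,0.25],[140,-160,0,0.35],[180,-206,0,0.45],[220,-252,0,0.55],[260,-298,0,0.65],[300,-344,0,0.724],[330,-380,0,0.724],[350,-400,0,0.724]]' 0; python3 -m pendant '[[10,-15,0,0],[25,-35,0,0],[40,-50,0,0],[50,-60,0,0],[55,-64,0,0],[55,-64,0,0],[55,-64,0,0],[55,-64,0,0],[55,-64,0,0],[55,-64,0,0]]'
cat > w.py <<'E'
import sys,cv2,pickle
from h import *
n=sys.argv[1]; cam=sys.argv[2] if len(sys.argv)>2 else "wrist"
c=bot.camera_info(cam); pickle.dump(c,open(f"pics/{n}.pkl","wb"))
cv2.imwrite(f"pics/{n}.png",bot.capture(cam)); o=bot.get_obs(); print(o["clock"],o["tool_pos"],o["eef_rot"])
E
python3 w.py w1
```

```text
clock: 1.1
tool_pos: [0.5181, 0.1748, 0.2143]
eef_rot: [180.0, -0.0, -159.0]
wrist_force: [0.3, 0.6, 1.0]
opening: 0.0918
gripper_force: 0.0
clock: 2.1
tool_pos: [0.5721, 0.113, 0.2147]
eef_rot: [180.0, 0.0, -159.0]
wrist_force: [-0.0, -0.0, -0.7]
opening: 0.0917
gripper_force: 0.0
2.15 [0.57218312 0.1129117  0.21468348] [-1.79997630e+02  3.14789117e-03 -1.58990187e+02]
```

View pics/w1.png

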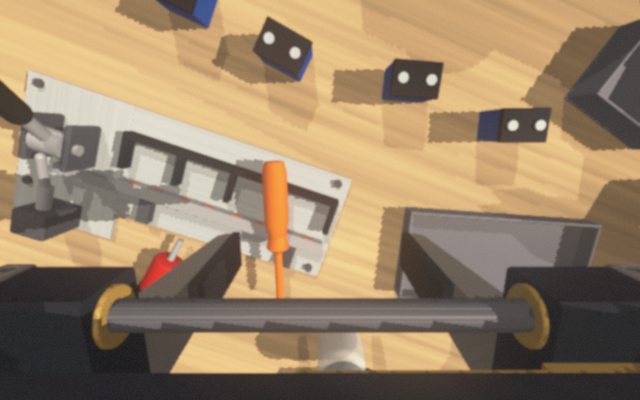

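The wrist view shows the driver handle from (273,162) to (278,250), and the shank below it. Cell terminals are at (268,38)/(295,53), (404,77)/(431,79) and (513,125)/(541,125). The plate corners are (28,72), (352,180) and (316,275).

```bash
cat > m.py <<'E'
import sys,pickle
from h import *
c=pickle.load(open(f"pics/{sys.argv[1]}.pkl","rb"))
for a in sys.argv[2:]:
    u,v,z=map(float,a.split(",")); print(a,np.round(1000*ray(c,(u,v),z/1000)[:2],1))
E
python3 m.py w1 273,162,40 278,250,40 281,298,40 268,38,55 295,53,55 404,77,55 431,79,55 513,125,55 541,125,55 28,72,8 352,180,8 316,275,8 405,210,26 600,227,26 124,133,26 337,199,26
```

```text
273,162,40 [560.7  54.1]
278,250,40 [655.2  92.6]
281,298,40 [712.4 116.4]
268,38,55 [449.1  13.1]
295,53,55 [452.2  41.5]
404,77,55 [434.4 148.4]
431,79,55 [426.6 173.9]
513,125,55 [436.3 270.4]
541,125,55 [426.1 296.9]
28,72,8 [ 568.6 -236.1]
352,180,8 [551.8 146.7]
316,275,8 [683.7 150.4]
405,210,26 [560.4 215.6]
600,227,26 [496.4 441.1]
124,133,26 [ 591.6 -111.8]
337,199,26 [576.7 136.1]
```

```bash
python3 -m pendant '[[15,-15,0,0.017],[30,-32,0,0.017],[36,-39,-20,0.017],[36,-39,-50,0.017],[36,-39,-85,0.017],[36,-39,-120,0.017],[36,-39,-150,0.017],[36,-39,-172,0.017],[36,-39,-180,0.017],[36,-39,-182,0.017]]' 0 30; python3 -m pendant '[[0,0,0,0],[0,0,0,0],[0,0,0,0],[0,0,0,0],[0,0,0,0],[0,0,0,0],[0,0,0,0],[0,0,0,0],[0,0,0,0],[0,0,0,0]]' 1 30;  python3 -m pendant '[[0,0,5,0],[0,0,20,0],[0,0,40,0],[0,0,60,0],[0,0,75,0],[0,0,80,0],[0,0,80,0],[0,0,80,0],[0,0,80,0],[0,0,80,0]]'
```

```text
clock: 3.15
tool_pos: [0.6077, 0.0737, 0.0318]
eef_rot: [180.0, -0.1, -158.0]
wrist_force: [-0.3, 0.4, 0.6]
opening: 0.0918
gripper_force: 0.0
clock: 4.15
tool_pos: [0.6084, 0.0736, 0.0326]
eef_rot: [-180.0, -0.0, -158.0]
wrist_force: [0.3, 0.4, -0.7]
opening: 0.0256
gripper_force: 30.0
clock: 5.15
tool_pos: [0.6077, 0.0737, 0.1115]
eef_rot: [180.0, -0.1, -158.0]
wrist_force: [0.3, 0.6, -1.2]
opening: 0.0261
gripper_force: 30.0
```

```bash
python3 -m pendant '[[-2,10,0,-0.07],[-5,35,0,-0.2],[-9,65,0,-0.34],[-13,100,0,-0.48],[-17,135,0,-0.62],[-21,170,0,-0.76],[-25,205,0,-0.9],[-29,240,0,-1.04],[-33,270,0,-1.18],[-37,290,0,-1.32]]'; python3 -m pendant '[[0,8,0,-0.12],[0,13,0,-0.24],[0,15,0,-0.35],[0,15,0,-0.363],[0,15,0,-0.363],[0,15,0,-0.363],[0,15,0,-0.363],[0,15,0,-0.363],[0,15,0,-0.363],[0,15,0,-0.363]]'; python3 w.py w2
```

```text
clock: 6.15
tool_pos: [0.5704, 0.3657, 0.1119]
eef_rot: [-180.0, -0.0, 126.1]
wrist_force: [-1.0, 0.2, -1.8]
opening: 0.026
gripper_force: 30.0
clock: 7.15
tool_pos: [0.5714, 0.3785, 0.1126]
eef_rot: [180.0, 0.0, 105.5]
wrist_force: [0.8, -1.1, -1.2]
opening: 0.0256
gripper_force: 30.0
7.2 [0.57137395 0.37858655 0.11263503] [1.79998791e+02 2.37046019e-05 1.05534401e+02]
```

View pics/w2.png

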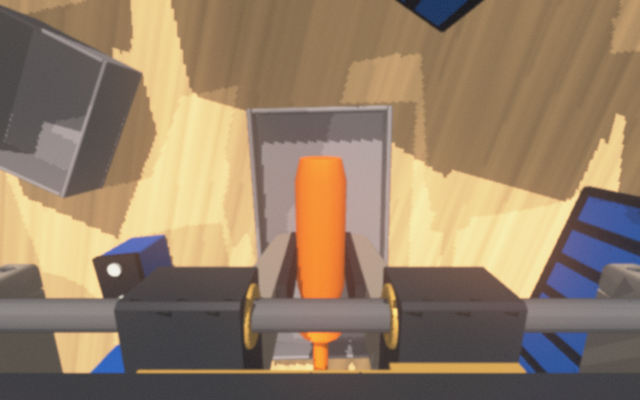

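The driver is centred over the tray and aligned with it, so I lower and release.

```bash
python3 -m pendant '[[0,0,-10,0],[0,0,-30,0],[0,0,-50,0],[0,0,-70,0],[0,0,-85,0],[0,0,-94,0],[0,0,-99,0],[0,0,-101,0],[0,0,-101,0],[0,0,-101,0]]'; python3 -m pendant '[[0,0,0,0],[0,0,0,0],[0,0,0,0],[0,0,0,0],[0,0,5,0],[0,0,20,0],[0,0,50,0],[0,0,85,0],[0,0,110,0],[0,0,120,0]]' 0.5
```

```text
clock: 8.2
tool_pos: [0.5721, 0.3789, 0.0126]
eef_rot: [179.9, -0.0, 105.5]
wrist_force: [0.3, 1.0, -0.9]
opening: 0.0258
gripper_force: 30.0
clock: 9.2
tool_pos: [0.5735, 0.3796, 0.1369]
eef_rot: [179.6, -0.1, 105.5]
wrist_force: [0.4, -0.1, 0.2]
opening: 0.0458
gripper_force: 0.0
```

```bash
cat > cells.py <<'E'
# find white terminal pairs (z=55 mm) near black in an image; print cell centre and yaw of long axis vs world y
import sys,pickle,cv2
from h import *
n=sys.argv[1]; z=float(sys.argv[2])/1000 if len(sys.argv)>2 else .055
c=pickle.load(open(f"pics/{n}.pkl","rb")); im=cv2.imread(f"pics/{n}.png")
m=((im.min(2)>150)&(im.max(2)-im.min(2)<45)).astype(np.uint8)
k,l,s,ce=cv2.connectedComponentsWithStats(m)
hs=[]
for i in range(1,k):
    x,y,w,h,a=s[i]
    if 4<=a<=600 and max(w,h)<1.6*min(w,h)+2:
        p=im[max(0,y-4):y+h+4,max(0,x-4):x+w+4]
        if (p.max(2)<80).mean()>.25: hs.append((ray(c,ce[i],z)[:2]*1000,ce[i]))
for i in range(len(hs)):
    for j in range(i):
        d=hs[i][0]-hs[j][0]; L=np.hypot(*d)
        if 22<L<33:
            if d[1]<0:d=-d
            print("cell",np.round((hs[i][0]+hs[j][0])/2,1),"yaw",round(float(np.degrees(np.arctan2(-d[0],d[1]))),1),"L",round(L,1),np.round((hs[i][1]+hs[j][1])/2))
E
python3 cells.py w1; python3 cells.py w2
python3 - <<'E'
from h import *
import pickle
c=pickle.load(open("pics/w1.pkl","rb"));T=np.array(c["cam_to_world"]);print(T.round(3))
for p in[(320,200),(320,20),(320,250)]:print(ray(c,p,.055))
E
```

```text
cell [430.6 161. ] yaw 16.6 L 27.9 [417.  78.]
[[-0.358  0.907  0.222  0.51 ]
 [ 0.934  0.348  0.086  0.09 ]
 [ 0.001  0.237 -0.971  0.384]
 [ 0.     0.     0.     1.   ]]
[0.57883537 0.11577868 0.055     ]
[0.41698818 0.05378399 0.055     ]
[0.63210567 0.13618357 0.055     ]
```

```bash
sed -i 's/min(2)>150)&(im.max(2)-im.min(2)<45)/min(2)>120)\&(im.max(2)-im.min(2)<70)/' cells.py; python3 cells.py w1;  python3 -m pendant '[[-10,-7,10,0.03],[-30,-20,20,0.06],[-60,-40,30,0.096],[-95,-63,40,0.096],[-120,-80,50,0.096],[-135,-91,55,0.096],[-142,-96,55,0.096],[-142,-96,55,0.096],[-142,-96,55,0.096],[-142,-96,55,0.096]]' 0; python3 w.py w3; python3 cells.py w3
```

```text
cell [430.7 160.9] yaw 16.4 L 27.9 [417.  78.]
cell [431.2 283.2] yaw 21.6 L 27.8 [527. 125.]
clock: 10.2
tool_pos: [0.4298, 0.2829, 0.1862]
eef_rot: [-180.0, -0.0, 111.0]
wrist_force: [0.5, 0.5, -0.3]
opening: 0.0922
gripper_force: 0.0
10.25 [0.42977736 0.28285    0.18615281] [-1.79962159e+02 -4.95535574e-03  1.11027859e+02]
```

```bash
python3 w.py w3top top; python3 cells.py w3top
```

```text
10.3 [0.42971458 0.28284192 0.18619544] [-1.79964875e+02 -1.96639451e-03  1.11032255e+02]
cell [427.4 160.5] yaw 16.6 L 27.8 [283. 221.]
cell [433.  -88.3] yaw -1.9 L 27.6 [356. 222.]
```

View pics/w3.png

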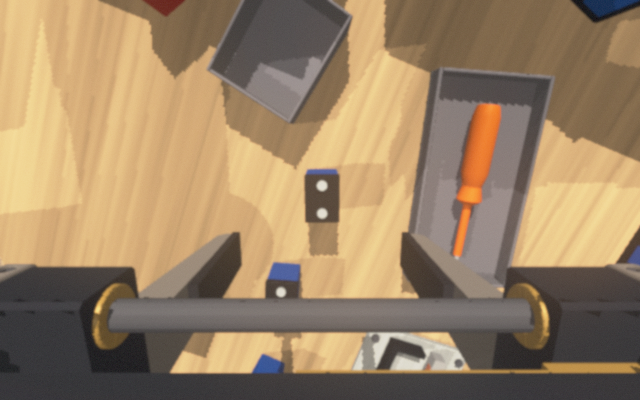

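The driver lies fully in the tray. Cell A is centred between the fingers, with terminals at (322,186) and (322,213).

```bash
python3 m.py w3 322,186,55 322,213,55; sed -i 's/p.max(2)<80).mean()>.25/p.max(2)<110).mean()>.2/' cells.py; for i in w1 w3 w3top; do python3 cells.py $i; done
```

```text
322,186,55 [426.4 296.3]
322,213,55 [436.1 271.1]
cell [450.2  27.2] yaw -6.8 L 27.9 [282.  45.]
cell [430.7 160.9] yaw 16.4 L 27.9 [417.  78.]
cell [431.2 283.2] yaw 21.6 L 27.8 [527. 125.]
cell [430.8 284. ] yaw 21.6 L 27.9 [322. 199.]
cell [427.4 160.5] yaw 16.6 L 27.8 [283. 221.]
cell [433.  -88.3] yaw -1.9 L 27.6 [356. 222.]
```

```bash
python3 -m pendant '[[1,1,-15,0],[1,1,-40,0],[1,1,-70,0],[1,1,-100,0],[1,1,-130,0],[1,1,-150,0],[1,1,-160,0],[1,1,-164,0],[1,1,-164,0],[1,1,-164,0]]' 0 25; python3 -m pendant '[[0,0,0,0],[0,0,0,0],[0,0,0,0],[0,0,0,0],[0,0,0,0],[0,0,0,0],[0,0,0,0],[0,0,10,0],[0,0,30,0],[0,0,50,0]]' 1 25;  python3 -m pendant '[[10,-10,70,-0.03],[28,-30,100,-0.08],[50,-60,130,-0.16],[75,-95,150,-0.24],[100,-130,158,-0.32],[125,-165,158,-0.323],[150,-205,158,-0.323],[170,-235,158,-0.323],[180,-255,158,-0.323],[182,-264,158,-0.323]]';python3 -m pendant '[[0,0,0,0],[0,0,0,0],[0,0,0,0],[0,0,0,0],[0,0,0,0],[0,0,0,0],[0,0,0,0],[0,0,0,0],[0,0,0,0],[0,0,0,0]]';  python3 w.py w4
```

```text
clock: 11.3
tool_pos: [0.4314, 0.284, 0.0237]
eef_rot: [179.9, 0.0, 111.0]
wrist_force: [0.0, -0.1, -0.4]
opening: 0.0919
gripper_force: 0.0
clock: 12.3
tool_pos: [0.4296, 0.2834, 0.073]
eef_rot: [-179.9, -0.0, 111.0]
wrist_force: [0.1, 0.1, -1.7]
opening: 0.0338
gripper_force: 24.9
clock: 13.3
tool_pos: [0.6127, 0.0176, 0.2304]
eef_rot: [-180.0, 0.0, 92.4]
wrist_force: [-0.9, 0.3, -2.9]
opening: 0.034
gripper_force: 24.9
clock: 14.3
tool_pos: [0.6124, 0.0196, 0.2306]
eef_rot: [-180.0, -0.0, 92.5]
wrist_force: [1.1, 0.3, -2.1]
opening: 0.0339
gripper_force: 24.9
14.35 [0.61234682 0.01955326 0.23055298] [-1.79993428e+02  8.58971553e-04  9.25146891e+01]
```

View pics/w4.png

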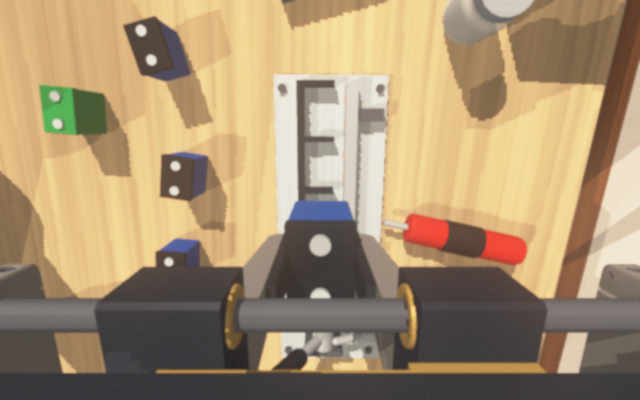

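Run:
```python
import cv2
a=cv2.imread("pics/w4.png")[60:205,260:400]
cv2.imwrite("pics/c4.png",cv2.resize(a,None,fx=4,fy=4,interpolation=cv2.INTER_CUBIC))
```

```text
(no output)
```

View pics/c4.png

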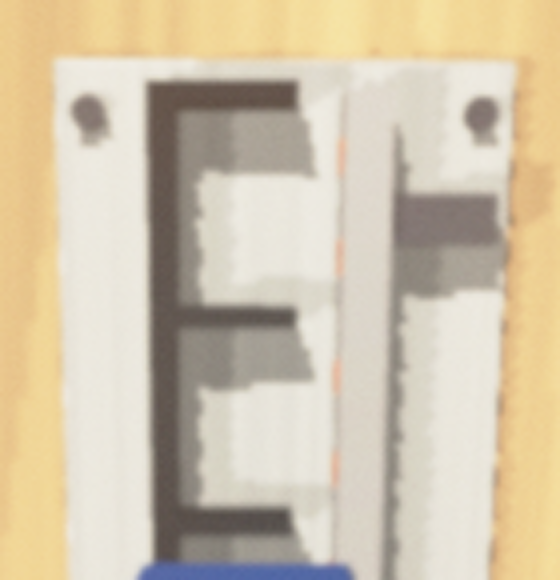

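Run:
```python
from h import *
import pickle
c=pickle.load(open("pics/w4.pkl","rb"))
for n,u,v,z in[("div62a",200,317,26),("div62b",290,316,26),("div0",235,520,26),("endwall in",220,107,26),("endwall out",220,82,26),("front in200",177,200,26),("front in400",178,430,26),("front out200",148,200,26),("rail200",342,200,26),("rail430",335,430,26),("cornF",53,60,8),("cornB",515,62,8)]:
    p=1000*ray(c,(260+(u+.5)/4-.5,60+(v+.5)/4-.5),z/1000)[:2]
    a=np.radians(2.5);d=p-[615.5,13];print(n,p.round(1),"fix",np.round([d[0]*np.cos(a)+d[1]*np.sin(a),-d[0]*np.sin(a)+d[1]*np.cos(a)],1))
```

```text
div62a [597.3  75.2] fix [-15.4  62.9]
div62b [623.4  76.6] fix [10.7 63.2]
div0 [610.   15.7] fix [-5.4  3. ]
endwall in [600.9 132.8] fix [ -9.4 120.4]
endwall out [600.6 139.4] fix [ -9.3 126.9]
front in200 [589.7 107.4] fix [-21.7  95.5]
front in400 [592.   42.1] fix [-22.2  30.1]
front out200 [581.4 107.1] fix [-29.9  95.5]
rail200 [636.5 109.4] fix [25.2 95.4]
rail430 [638.5  44.1] fix [24.3 30.1]
cornF [551.5 145.8] fix [-58.2 135.5]
cornB [685.7 151.1] fix [ 76.1 134.9]
```

```bash
python3 -m pendant '[[0,10,0,0],[0,35,-10,0],[0,60,-30,0],[0,80,-60,0],[0,87,-95,0],[0,87,-120,0],[0,87,-140,0],[0,87,-150,0],[0,87,-150,0],[0,87,-150,0]]'; python3 -m pendant '[[0,0,-6,0],[0,0,-16,0],[0,0,-26,0],[0,0,-36,0],[0,0,-42,0],[0,0,-46,0],[0,0,-48,0],[0,0,-49,0],[0,0,-49,0],[0,0,-49,0]]'
```

```text
clock: 15.35
tool_pos: [0.6131, 0.1068, 0.0817]
eef_rot: [179.9, -0.0, 92.5]
wrist_force: [0.1, -0.6, -1.2]
opening: 0.0339
gripper_force: 24.9
clock: 16.35
tool_pos: [0.6127, 0.1066, 0.0325]
eef_rot: [180.0, 0.0, 92.5]
wrist_force: [-2.4, -0.2, 5.4]
opening: 0.0339
gripper_force: 25.0
```

```bash
python3 -m pendant '[[0,0,0,0],[0,0,0,0],[0,0,0,0],[0,0,0,0],[0,0,10,0],[0,0,30,0],[0,0,60,0],[0,0,90,0],[0,0,120,0],[0,0,145,0]]' 0.3; python3 -m pendant '[[-10,3,10,0.02],[-35,10,15,0.06],[-70,21,15,0.12],[-105,31,15,0.18],[-140,42,15,0.244],[-165,49,15,0.244],[-178,53,15,0.244],[-182,54,15,0.244],[-182,54,15,0.244],[-182,54,15,0.244]]' 0; python3 w.py w5; python3 cells.py w5
```

```text
clock: 17.35
tool_pos: [0.613, 0.1066, 0.1795]
eef_rot: [179.9, 0.0, 92.5]
wrist_force: [1.1, 0.7, -0.9]
opening: 0.0643
gripper_force: 0.0
clock: 18.35
tool_pos: [0.4312, 0.1604, 0.192]
eef_rot: [179.9, 0.0, 106.5]
wrist_force: [0.0, 0.5, 0.4]
opening: 0.0919
gripper_force: 0.0
18.4 [0.43114973 0.16034127 0.19186521] [1.79968760e+02 1.26961100e-02 1.06471228e+02]
cell [430.2 161.4] yaw 16.6 L 27.9 [320. 197.]
```

```bash
python3 -m pendant '[[-1,1,-15,0],[-1,1,-40,0],[-1,1,-70,0],[-1,1,-100,0],[-1,1,-130,0],[-1,1,-152,0],[-1,1,-164,0],[-1,1,-169,0],[-1,1,-170,0],[-1,1,-170,0]]' 0 25; python3 -m pendant '[[0,0,0,0],[0,0,0,0],[0,0,0,0],[0,0,0,0],[0,0,0,0],[0,0,0,0],[0,0,8,0],[0,0,30,0],[0,0,60,0],[0,0,80,0]]' 1 25;  python3 -m pendant '[[10,-6,10,-0.03],[35,-22,15,-0.08],[70,-44,15,-0.16],[105,-66,15,-0.244],[140,-89,15,-0.244],[165,-105,15,-0.244],[180,-114,15,-0.244],[185,-117,15,-0.244],[185,-117,15,-0.244],[185,-117,15,-0.244]]'
```

```text
clock: 19.4
tool_pos: [0.4304, 0.1617, 0.0225]
eef_rot: [179.9, 0.0, 106.5]
wrist_force: [0.5, 0.3, -0.1]
opening: 0.0916
gripper_force: 0.0
clock: 20.4
tool_pos: [0.4298, 0.1617, 0.1036]
eef_rot: [179.9, 0.0, 106.5]
wrist_force: [0.6, -1.1, -2.3]
opening: 0.0339
gripper_force: 24.7
clock: 21.4
tool_pos: [0.6134, 0.045, 0.116]
eef_rot: [-179.9, -0.0, 92.5]
wrist_force: [-0.8, 0.3, -1.5]
opening: 0.0343
gripper_force: 24.7
```

```bash
python3 -m pendant '[[1,0,-10,0],[2,0,-25,0],[2,0,-40,0],[2,0,-55,0],[2,0,-66,0],[2,0,-75,0],[2,0,-81,0],[2,0,-85,0],[2,0,-86,0],[2,0,-86,0]]'; python3 -m pendant '[[0,0,0,0],[0,0,0,0],[0,0,0,0],[0,0,0,0],[0,0,10,0],[0,0,30,0],[0,0,60,0],[0,0,90,0],[0,0,120,0],[0,0,145,0]]' 0.3
```

```text
clock: 22.4
tool_pos: [0.6176, 0.0443, 0.0364]
eef_rot: [180.0, 0.1, 92.6]
wrist_force: [-15.9, 0.1, 33.9]
opening: 0.0341
gripper_force: 25.0
clock: 23.4
tool_pos: [0.6169, 0.0446, 0.1783]
eef_rot: [179.9, 0.0, 92.5]
wrist_force: [0.1, -0.2, 0.4]
opening: 0.0644
gripper_force: 0.0
```

The descent was blocked 5 mm high with 34 N, so I look.

```bash
python3 -m pendant '[[0,-10,20,0],[0,-30,30,0],[0,-50,30,0],[0,-60,30,0],[0,-60,30,0],[0,-60,30,0],[0,-60,30,0],[0,-60,30,0],[0,-60,30,0],[0,-60,30,0]]'; python3 w.py w6; python3 cells.py w6 63
python3 - <<'E'
import cv2
a=cv2.imread("pics/w6.png")[60:260,220:420]
cv2.imwrite("pics/c6.png",cv2.resize(a,None,fx=3,fy=3,interpolation=cv2.INTER_CUBIC))
E
```

```text
clock: 24.4
tool_pos: [0.6163, -0.015, 0.2055]
eef_rot: [-180.0, -0.0, 92.6]
wrist_force: [-0.6, -0.2, -0.3]
opening: 0.0643
gripper_force: 0.0
24.45 [ 0.61635717 -0.01510758  0.20557101] [-1.79996389e+02 -2.56225646e-03  9.25415238e+01]
cell [612.8 106.3] yaw 2.6 L 28.0 [322.  68.]
cell [611.4  80.1] yaw -9.3 L 25.0 [320.  98.]
cell [605.9  66.4] yaw 32.2 L 27.2 [313. 113.]
cell [613.8  41. ] yaw 2.7 L 27.8 [320. 141.]
cell [454.6  27.8] yaw -6.9 L 27.2 [157. 147.]
cell [440.8 -82.4] yaw -2.9 L 25.5 [152. 252.]
```

View pics/c6.png

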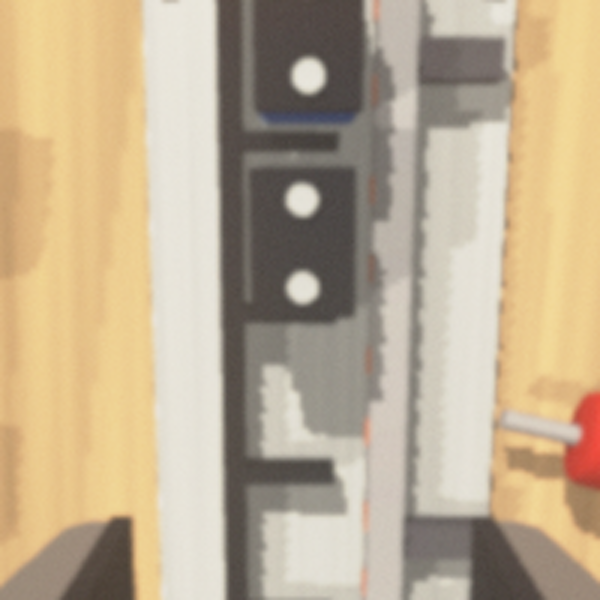

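Cell B stands upright in its bay. It was gripped about 5 mm low because the lift began too early, so it met the floor sooner. I'll allow more closing time on the next ones, and now go to cell C.

```bash
python3 cells.py w6 55 | tail -2; python3 -m pendant '[[-10,3,0,-0.02],[-35,9,-5,-0.06],[-70,18,-10,-0.12],[-105,27,-15,-0.163],[-135,34,-15,-0.163],[-155,39,-15,-0.163],[-164,42,-15,-0.163],[-166,42,-15,-0.163],[-166,42,-15,-0.163],[-166,42,-15,-0.163]]' 0; python3 w.py w7; python3 cells.py w7
```

```text
cell [450.5  27.2] yaw -6.9 L 27.9 [157. 147.]
cell [436.3 -85.9] yaw -2.9 L 26.2 [152. 252.]
clock: 25.45
tool_pos: [0.4512, 0.0263, 0.1908]
eef_rot: [180.0, 0.0, 83.2]
wrist_force: [0.5, -0.3, 0.8]
opening: 0.0921
gripper_force: 0.0
25.5 [0.45112601 0.02629351 0.19071671] [1.79982026e+02 3.30522229e-03 8.31621592e+01]
cell [616.1 106.7] yaw 2.3 L 28.5 [489.  92.]
cell [617.1  39.8] yaw 2.5 L 28.6 [489. 165.]
cell [450.   27.2] yaw -6.8 L 28.0 [319. 198.]
```

```bash
python3 cells.py w7 63|head -2; python3 -m pendant '[[-1,1,-15,0],[-1,1,-40,0],[-1,1,-70,0],[-1,1,-100,0],[-1,1,-130,0],[-1,1,-152,0],[-1,1,-164,0],[-1,1,-168,0],[-1,1,-169,0],[-1,1,-169,0]]' 0 25; python3 -m pendant '[[0,0,0,0],[0,0,0,0],[0,0,0,0],[0,0,0,0],[0,0,0,0],[0,0,0,0],[0,0,0,0],[0,0,0,0],[0,0,0,0],[0,0,0,0]]' 1 25;  python3 -m pendant '[[0,0,10,0],[0,0,40,0],[5,-1,75,0],[30,-8,95,0.08],[65,-17,95,0.163],[100,-26,95,0.163],[130,-35,95,0.163],[155,-41,95,0.163],[166,-44,95,0.163],[168,-45,95,0.163]]'
```

```text
cell [612.  106.4] yaw 2.3 L 27.8 [489.  92.]
cell [612.9  41.2] yaw 2.5 L 27.8 [489. 165.]
clock: 26.5
tool_pos: [0.4504, 0.0274, 0.0226]
eef_rot: [179.9, 0.0, 83.2]
wrist_force: [-0.1, -0.1, 0.6]
opening: 0.0917
gripper_force: 0.0
clock: 27.5
tool_pos: [0.4495, 0.0276, 0.0216]
eef_rot: [180.0, 0.0, 83.2]
wrist_force: [1.0, 0.4, -0.7]
opening: 0.034
gripper_force: 25.0
clock: 28.5
tool_pos: [0.6179, -0.0178, 0.1166]
eef_rot: [-180.0, -0.0, 92.5]
wrist_force: [-0.7, -0.4, -2.1]
opening: 0.034
gripper_force: 25.0
```

```bash
python3 -m pendant '[[0,0,-10,0],[0,0,-25,0],[0,0,-40,0],[0,0,-55,0],[0,0,-66,0],[0,0,-75,0],[0,0,-81,0],[0,0,-84,0],[0,0,-85,0],[0,0,-85,0]]'; python3 -m pendant '[[0,0,0,0],[0,0,0,0],[0,0,0,0],[0,0,0,0],[0,0,10,0],[0,0,30,0],[0,0,60,0],[0,0,90,0],[0,0,120,0],[0,0,145,0]]' 0.3
```

```text
clock: 29.5
tool_pos: [0.6178, -0.0175, 0.032]
eef_rot: [180.0, 0.0, 92.5]
wrist_force: [0.0, -0.7, -2.8]
opening: 0.0339
gripper_force: 25.0
clock: 30.5
tool_pos: [0.6179, -0.0175, 0.1796]
eef_rot: [179.9, 0.0, 92.5]
wrist_force: [0.2, -0.0, 0.4]
opening: 0.0646
gripper_force: 0.0
```

```bash
python3 -m pendant '[[-10,-4,5,-0.02],[-35,-13,10,-0.05],[-70,-26,13,-0.08],[-105,-39,13,-0.08],[-140,-52,13,-0.08],[-165,-61,13,-0.08],[-179,-67,13,-0.08],[-183,-69,13,-0.08],[-183,-69,13,-0.08],[-183,-69,13,-0.08]]' 0; python3 w.py w8; python3 cells.py w8; python3 cells.py w8 63
```

```text
clock: 31.5
tool_pos: [0.4346, -0.0862, 0.1894]
eef_rot: [-180.0, -0.0, 87.9]
wrist_force: [-0.7, 0.4, 0.4]
opening: 0.0917
gripper_force: 0.0
31.55 [ 0.43471953 -0.08616635  0.1894226 ] [-1.79992292e+02 -1.31568307e-02  8.79508115e+01]
cell [617.8  42.3] yaw 2.7 L 28.4 [522.  50.]
cell [619.7  12.2] yaw 4.6 L 32.0 [520.  86.]
cell [621.7 -18.2] yaw 2.8 L 28.8 [519. 120.]
cell [435.8 -87. ] yaw -2.7 L 27.8 [322. 200.]
cell [ 616.8 -152.6] yaw 1.1 L 25.4 [499. 256.]
cell [613.   40.7] yaw 2.7 L 27.6 [522.  50.]
cell [614.9  11.4] yaw 4.6 L 31.1 [520.  86.]
cell [616.9 -18.2] yaw 2.8 L 28.1 [519. 120.]
cell [435.9 -85.2] yaw -2.7 L 27.0 [322. 200.]
cell [ 612.1 -149.1] yaw 1.1 L 24.8 [499. 256.]
```

```bash
python3 -m pendant '[[1,-1,-15,0],[1,-1,-40,0],[1,-1,-70,0],[1,-1,-100,0],[1,-1,-130,0],[1,-1,-152,0],[1,-1,-162,0],[1,-1,-166,0],[1,-1,-167,0],[1,-1,-167,0]]' 0 25; python3 -m pendant '[[0,0,0,0],[0,0,0,0],[0,0,0,0],[0,0,0,0],[0,0,0,0],[0,0,0,0],[0,0,0,0],[0,0,0,0],[0,0,0,0],[0,0,0,0]]' 1 25;  python3 -m pendant '[[0,0,10,0],[0,0,40,0],[5,1,75,0],[30,2,95,0.04],[70,3,95,0.08],[110,5,95,0.08],[145,7,95,0.08],[170,8,95,0.08],[183,8,95,0.08],[185,8,95,0.08]]'
```

```text
clock: 32.55
tool_pos: [0.4364, -0.0878, 0.0236]
eef_rot: [179.9, 0.0, 87.9]
wrist_force: [0.6, -0.1, -0.3]
opening: 0.0917
gripper_force: 0.0
clock: 33.55
tool_pos: [0.4354, -0.0874, 0.0226]
eef_rot: [180.0, 0.0, 87.9]
wrist_force: [0.4, -0.4, -0.3]
opening: 0.0337
gripper_force: 25.0
clock: 34.55
tool_pos: [0.6212, -0.0793, 0.1177]
eef_rot: [180.0, -0.0, 92.6]
wrist_force: [-0.2, 0.8, -0.7]
opening: 0.0335
gripper_force: 25.0
```

```bash
python3 -m pendant '[[0,0,-10,0],[0,0,-25,0],[0,0,-40,0],[0,0,-55,0],[0,0,-66,0],[0,0,-75,0],[0,0,-81,0],[0,0,-84,0],[0,0,-86,0],[0,0,-86,0]]'; python3 -m pendant '[[0,0,0,0],[0,0,0,0],[0,0,0,0],[0,0,0,0],[0,0,10,0],[0,0,30,0],[0,0,60,0],[0,0,90,0],[0,0,120,0],[0,0,145,0]]' 0.3;  python3 -m pendant '[[0,-30,10,0],[0,-60,15,0],[0,-90,18,0],[0,-110,18,0],[0,-120,18,0],[0,-120,18,0],[0,-120,18,0],[0,-120,18,0],[0,-120,18,0],[0,-120,18,0]]' 0; python3 w.py w9; python3 cells.py w9 63
```

```text
clock: 35.55
tool_pos: [0.6206, -0.0794, 0.0318]
eef_rot: [180.0, 0.0, 92.5]
wrist_force: [0.5, -0.5, -1.8]
opening: 0.0336
gripper_force: 25.0
clock: 36.55
tool_pos: [0.6209, -0.0795, 0.1795]
eef_rot: [179.9, 0.1, 92.5]
wrist_force: [0.4, 1.2, 0.5]
opening: 0.0641
gripper_force: 0.0
clock: 37.55
tool_pos: [0.6204, -0.1986, 0.1946]
eef_rot: [-180.0, -0.0, 92.6]
wrist_force: [0.7, 0.2, 0.9]
opening: 0.0918
gripper_force: 0.0
37.6 [ 0.62044595 -0.19881221  0.19463264] [-1.79999882e+02 -2.86095326e-03  9.25609167e+01]
cell [611.  -43.3] yaw -34.0 L 26.5 [318.  23.]
cell [620.6 -79.6] yaw 2.2 L 28.0 [327.  69.]
```

```bash
python3 -m pendant '[[-10,-10,5,0.1],[-30,-30,10,0.22],[-55,-50,10,0.34],[-80,-72,10,0.46],[-105,-95,10,0.58],[-130,-120,10,0.7],[-145,-133,10,0.82],[-150,-138,10,0.94],[-150,-138,10,1.003],[-150,-138,10,1.003]]'; python3 -m pendant '[[0,0,0,0],[0,0,0,0],[0,0,0,0],[0,0,0,0],[0,0,0,0],[0,0,0,0],[0,0,0,0],[0,0,0,0],[0,0,0,0],[0,0,0,0]]'; python3 w.py w10
```

```text
clock: 38.6
tool_pos: [0.4702, -0.3375, 0.2047]
eef_rot: [180.0, 0.0, 150.0]
wrist_force: [0.1, -0.1, -0.2]
opening: 0.092
gripper_force: 0.0
clock: 39.6
tool_pos: [0.4703, -0.3374, 0.2046]
eef_rot: [180.0, -0.0, 150.0]
wrist_force: [0.4, -0.5, 0.5]
opening: 0.0916
gripper_force: 0.0
39.65 [ 0.47034734 -0.33737791  0.20459043] [ 1.79997941e+02 -1.83585609e-03  1.49985509e+02]
```

View pics/w10.png

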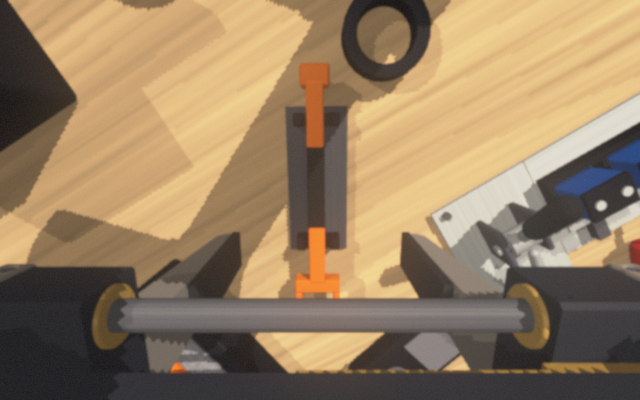

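The bar appears vertical in the image. The sleeve runs from (315,148) to (317,228), the knob end is at (314,64), and the notch is near (318,277).

```bash
python3 m.py w10 315.5,148,44 317,228,44 314,65,44 318,277,42
```

```text
315.5,148,44 [ 426.5 -317.3]
317,228,44 [ 502.  -359.4]
314,65,44 [ 357.1 -278.5]
318,277,42 [ 554.  -388.4]
```

```bash
python3 -m pendant '[[-2,0,-15,0.015],[-5,-1,-45,0.015],[-5,-1,-80,0.015],[-5,-1,-115,0.015],[-5,-1,-145,0.015],[-5,-1,-168,0.015],[-5,-1,-182,0.015],[-5,-1,-188,0.015],[-5,-1,-191,0.015],[-5,-1,-191,0.015]]' 0 50; python3 -m pendant '[[0,0,0,0],[0,0,0,0],[0,0,0,0],[0,0,0,0],[0,0,0,0],[0,0,0,0],[0,0,0,0],[0,0,0,0],[0,0,0,0],[0,0,0,0]]' 1 50;  python3 -m pendant '[[0,0,3,0],[0,0,10,0],[0,0,20,0],[0,0,35,0],[0,0,50,0],[0,0,65,0],[0,0,78,0],[0,0,88,0],[0,0,94,0],[0,0,94,0]]'; python3 w.py s1 scene
```

```text
clock: 40.65
tool_pos: [0.4658, -0.3389, 0.0142]
eef_rot: [-180.0, 0.1, 150.9]
wrist_force: [0.1, 0.3, 0.5]
opening: 0.092
gripper_force: 0.0
clock: 41.65
tool_pos: [0.4653, -0.3384, 0.0135]
eef_rot: [-180.0, -0.0, 150.8]
wrist_force: [-0.6, -0.4, -0.4]
opening: 0.0174
gripper_force: 50.0
clock: 42.65
tool_pos: [0.4657, -0.3388, 0.1086]
eef_rot: [-180.0, 0.1, 150.8]
wrist_force: [0.8, -0.4, -0.9]
opening: 0.0178
gripper_force: 50.0
42.7 [ 0.46537058 -0.3384414   0.10771737] [-1.79996095e+02  1.15322113e-02  1.50841908e+02]
```

```bash
python3 -m pendant '[[-10,0,0,0],[-30,5,0,0],[-55,10,0,0],[-80,20,0,0.03],[-95,40,0,0.1],[-100,60,0,0.2],[-100,85,0,0.3],[-100,110,0,0.4],[-100,135,0,0.48],[-100,148,0,0.552]]';  python3 -m pendant '[[0,6,0,0],[0,8,0,0],[0,8,0,0],[0,8,0,0],[0,8,0,0],[0,8,0,0],[0,8,0,0],[0,8,0,0],[0,8,0,0],[0,8,0,0]]'; python3 w.py s2 scene; python3 w.py t2 top
python3 - <<'E'
import cv2,numpy as np
a=cv2.imread("pics/s2.png")[130:260,200:340]; b=cv2.imread("pics/t2.png")[140:240,330:440]
a=cv2.resize(a,(400,371),interpolation=3); b=cv2.resize(b,(400,364),interpolation=3)
cv2.imwrite("pics/c7.png",np.hstack([a[:364],b]))
E
```

```text
clock: 43.7
tool_pos: [0.364, -0.1881, 0.1064]
eef_rot: [179.9, -0.1, -177.3]
wrist_force: [0.5, -0.7, -0.9]
opening: 0.0176
gripper_force: 50.0
clock: 44.7
tool_pos: [0.3654, -0.1824, 0.1076]
eef_rot: [-180.0, 0.0, -177.5]
wrist_force: [0.8, 0.3, -1.8]
opening: 0.0177
gripper_force: 50.0
44.75 [ 0.36535202 -0.18236914  0.10758849] [-1.79999466e+02 -5.87967565e-04 -1.77522444e+02]
44.8 [ 0.36537362 -0.18237766  0.10760911] [-1.79998692e+02  1.53676486e-03 -1.77523295e+02]
```

View pics/c7.png

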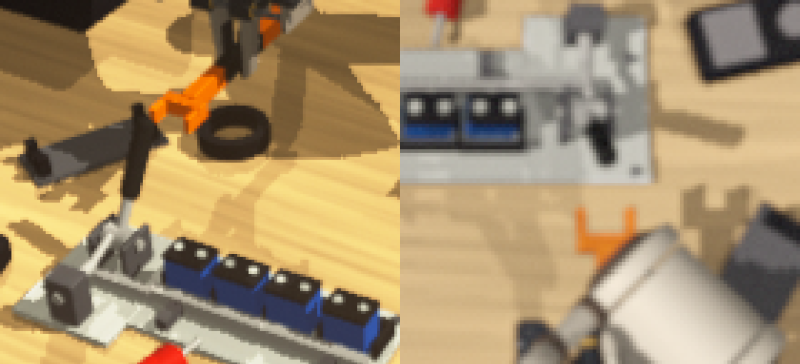

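All four cells stand seated. The fork is lined up just in front of the lever. I check the lateral alignment numerically in the top crop: prongs at (580,208) and (632,208), lever end about (604,155).

Run:
```python
from h import *
c=bot.camera_info("top")
a=np.radians(2.5);R=np.array([[np.cos(a),-np.sin(a)],[np.sin(a),np.cos(a)]])
def cr(x,y,z):
    w=R@[x,y]+[616.7,13.5]; p=proj(c,[w[0]/1000,w[1]/1000,z/1000]); return np.round((p-[330,140])*3.636,1)
print("exp tip",cr(-69,-185,146),"grip base",cr(-25,-185,81),"tip +10y",cr(-69,-175,146)); print("prongs exp",cr(-112,-185+22,126),cr(-112,-185-22,126))
```

```text
exp tip [204.5 150.7] grip base [191.9 122.1] tip +10y [193.3 150.8]
prongs exp [178.4 202.7] [227.3 202.6]
```

```bash
python3 -m pendant '[[5,0,0,0],[12,1,0,0],[20,2,0,0],[28,2,0,0],[36,3,0,0],[43,3,0,0],[49,3,0,0],[53,3,0,0],[55,3,0,0],[55,3,0,0]]';  python3 -m pendant '[[3,0,0,0],[7,0,0,0],[11,0,0,0],[15,1,0,0],[19,1,0,0],[23,1,0,0],[27,1,0,0],[31,1,0,0],[35,2,0,0],[38,2,0,0]]'; python3 w.py s3 scene
python3 - <<'E'
import cv2
a=cv2.imread("pics/s3.png")[130:260,180:340]
cv2.imwrite("pics/c8.png",cv2.resize(a,None,fx=3,fy=3,interpolation=3))
E
```

```text
clock: 45.8
tool_pos: [0.4205, -0.1794, 0.1076]
eef_rot: [180.0, -0.0, -177.5]
wrist_force: [0.1, 0.7, -1.7]
opening: 0.0179
gripper_force: 50.0
clock: 46.8
tool_pos: [0.459, -0.1774, 0.1078]
eef_rot: [-180.0, 0.0, -177.5]
wrist_force: [-3.6, 0.3, -1.7]
opening: 0.0178
gripper_force: 50.0
46.85 [ 0.45931625 -0.17744596  0.10783245] [-1.79983483e+02  6.56411436e-02 -1.77518701e+02]
```

View pics/c8.png

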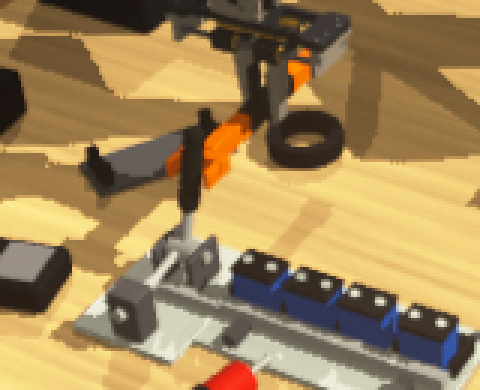

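The fork straddles the lever and it is moving, at 3.6 N. I keep pushing past the dead point.

```bash
python3 -m pendant '[[4,0,0,0],[9,0,0,0],[14,1,0,0],[19,1,0,0],[24,1,0,0],[29,1,0,0],[34,1,0,0],[39,2,0,0],[42,2,0,0],[44,2,0,0]]';  python3 -m pendant '[[4,0,0,0],[9,0,0,0],[14,1,0,0],[18,1,0,0],[22,1,0,0],[25,1,0,0],[28,1,0,0],[31,1,0,0],[33,1,0,0],[34,1,0,0]]'; python3 w.py s4 scene
```

```text
clock: 47.85
tool_pos: [0.5029, -0.1754, 0.1076]
eef_rot: [-180.0, 0.0, -177.5]
wrist_force: [-0.3, -0.5, -1.4]
opening: 0.0177
gripper_force: 50.0
clock: 48.85
tool_pos: [0.5366, -0.1744, 0.1076]
eef_rot: [-180.0, 0.0, -177.5]
wrist_force: [-0.8, -0.2, -0.7]
opening: 0.0179
gripper_force: 50.0
48.9 [ 0.53656919 -0.17440983  0.10762222] [-1.79997562e+02  6.08382568e-03 -1.77524429e+02]
```

```bash
python3 -m pendant '[[1,0,0,0],[2,0,0,0],[3,0,0,0],[4,0,0,0],[4,0,0,0],[5,0,0,0],[5,0,0,0],[6,0,0,0],[6,0,0,0],[6,0,0,0]]'
```

```text
clock: 49.9
tool_pos: [0.5421, -0.1744, 0.1075]
eef_rot: [180.0, -0.0, -177.5]
wrist_force: [-1.5, 0.0, -0.8]
opening: 0.0174
gripper_force: 50.0
```

```bash
python3 -m pendant '[[1,0,0,0],[2,0,0,0],[3,0,0,0],[4,0,0,0],[4,0,0,0],[4,0,0,0],[4,0,0,0],[4,0,0,0],[4,0,0,0],[4,0,0,0]]'; python3 -m pendant '[[-4,0,0,0],[-9,0,0,0],[-16,-1,0,0],[-26,-1,0,0],[-38,-2,0,0],[-52,-2,0,0],[-66,-3,0,0],[-78,-3,0,0],[-86,-4,0,0],[-90,-4,0,0]]'; python3 w.py s5 scene
python3 - <<'E'
import cv2,sys
sys.path.insert(0,".")
from h import *
im=cv2.imread("pics/s5.png");c=bot.camera_info("scene")
a=np.radians(2.5);R=np.array([[np.cos(a),-np.sin(a)],[np.sin(a),np.cos(a)]])
s=4; o=np.array([190,150])
cr=cv2.resize(im[150:290,190:340],None,fx=s,fy=s,interpolation=3)
for th,col in((.65,(0,255,0)),(.55,(0,0,255))):
    for r in(45,122,133):
        w=R@[r*np.sin(th),-185]+[616.7,13.5]; p=(proj(c,[w[0]/1000,w[1]/1000,(45+r*np.cos(th))/1000])-o+.5)*s
        cv2.circle(cr,tuple(int(v) for v in p),4,col,1)
cv2.imwrite("pics/c9.png",cr)
E
```

```text
clock: 50.9
tool_pos: [0.5431, -0.1743, 0.1069]
eef_rot: [179.9, -0.5, -177.5]
wrist_force: [-13.6, -1.9, 4.3]
opening: 0.0178
gripper_force: 50.0
clock: 51.9
tool_pos: [0.4556, -0.1785, 0.1076]
eef_rot: [-180.0, 0.0, -177.6]
wrist_force: [0.2, -0.2, -2.3]
opening: 0.0178
gripper_force: 50.0
51.95 [ 0.45552515 -0.17840754  0.10762202] [ 1.79999761e+02 -8.08811299e-03 -1.77551210e+02]
```

View pics/c9.png

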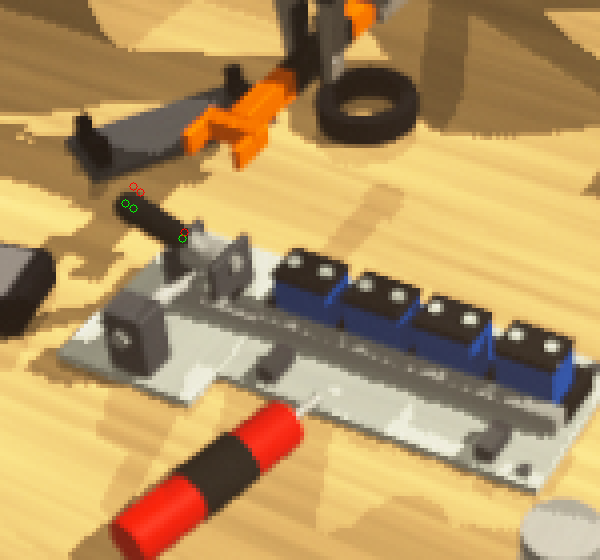

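The lever lies home on the green markers and showed 13.6 N against its stop. Now the bar goes back to its rest.

```bash
python3 -m pendant '[[-8,-5,0,0],[-20,-15,0,0],[-25,-35,0,-0.05],[-25,-60,0,-0.13],[-22,-85,0,-0.22],[-15,-110,0,-0.32],[-6,-132,0,-0.42],[3,-148,0,-0.5],[8,-157,0,-0.552],[10,-160,0,-0.552]]';  python3 -m pendant '[[0,0,0,0],[0,0,0,0],[0,0,0,0],[0,0,-10,0],[0,0,-20,0],[0,0,-30,0],[0,0,-40,0],[0,0,-47,0],[0,0,-50,0],[0,0,-50,0]]'; python3 w.py w11
```

```text
clock: 52.95
tool_pos: [0.4665, -0.3397, 0.1076]
eef_rot: [-180.0, 0.0, 150.8]
wrist_force: [0.3, -0.7, -1.3]
opening: 0.0176
gripper_force: 50.0
clock: 53.95
tool_pos: [0.4661, -0.3381, 0.057]
eef_rot: [180.0, -0.1, 150.8]
wrist_force: [0.7, -0.5, -1.8]
opening: 0.0177
gripper_force: 50.0
54.0 [ 0.46643221 -0.33844074  0.05757935] [-1.79998751e+02  1.95884028e-03  1.50850201e+02]
```

```bash
python3 -m pendant '[[-1,0,-6,0],[-1,0,-13,0],[-1,0,-20,0],[-1,0,-27,0],[-1,0,-33,0],[-1,0,-38,0],[-1,0,-41,0],[-1,0,-43,0],[-1,0,-43,0],[-1,0,-43,0]]'
```

```text
clock: 55.0
tool_pos: [0.4655, -0.3386, 0.0149]
eef_rot: [-180.0, 0.0, 150.8]
wrist_force: [0.5, 0.2, -0.9]
opening: 0.0177
gripper_force: 50.0
```

```bash
python3 -m pendant '[[0,0,-1,0],[0,0,-1,0],[0,0,-1,0],[0,0,-1,0],[0,0,-1,0],[0,0,-1,0],[0,0,-1,0],[0,0,-1,0],[0,0,-1,0],[0,0,-1,0]]'; python3 -m pendant '[[0,0,0,0],[0,0,0,0],[0,0,0,0],[0,0,0,0],[0,0,0,0],[0,0,0,0],[0,0,0,0],[0,0,5,0],[0,0,20,0],[0,0,40,0]]' 0; python3 -m pendant '[[0,0,20,0],[0,0,60,0],[0,0,100,0],[2,0,135,0],[5,1,148,0],[5,1,150,0],[5,1,150,0],[5,1,150,0],[5,1,150,0],[5,1,150,0]]'; python3 w.py w12
python3 - <<'E'
import sys,cv2;sys.path.insert(0,".")
from h import *
import pickle
# compare the bar's orange mask now and before the pick, in rest plane coordinates (z=44)
for n in("w10","w12"):
    c=pickle.load(open(f"pics/{n}.pkl","rb"));im=cv2.imread(f"pics/{n}.png")
    h=cv2.cvtColor(im,cv2.COLOR_BGR2HSV);m=cv2.inRange(h,(5,190,120),(16,255,255));m[:50]=0;m[285:]=0;m[:,:280]=0;m[:,360:]=0
    k,l,s,ce=cv2.connectedComponentsWithStats(m)
    for i in range(1,k):
        if s[i][4]>150: print(n,s[i],1000*ray(c,ce[i],.044)[:2])
# cells by top camera
E
python3 w.py t3 top; python3 cells.py t3 63
```

```text
clock: 56.0
tool_pos: [0.4654, -0.3384, 0.0136]
eef_rot: [-180.0, 0.0, 150.8]
wrist_force: [0.2, -0.3, -1.5]
opening: 0.0177
gripper_force: 50.0
clock: 57.0
tool_pos: [0.4649, -0.3379, 0.0542]
eef_rot: [180.0, -0.1, 150.8]
wrist_force: [0.5, 0.2, 0.4]
opening: 0.0917
gripper_force: 0.0
clock: 58.0
tool_pos: [0.4698, -0.3369, 0.2022]
eef_rot: [180.0, -0.1, 150.8]
wrist_force: [-0.8, 0.3, 0.3]
opening: 0.092
gripper_force: 0.0
58.05 [ 0.46997161 -0.33704389  0.20252766] [ 1.79965235e+02 -9.99640876e-02  1.50841739e+02]
w10 [ 301   64   27   83 1204] [ 385.5212633  -294.85636221]
w10 [ 296  228   43   57 1103] [ 535.4750699  -379.29240026]
w12 [ 303   65   28   82 1204] [ 385.65448692 -293.44548683]
w12 [ 296  229   43   56 1024] [ 534.52865094 -376.52534687]
58.1 [ 0.4700889  -0.33718124  0.20285047] [ 1.79979261e+02 -6.90863633e-02  1.50844779e+02]
cell [605.6 104.6] yaw 2.4 L 27.6 [302. 170.]
cell [608.3  39. ] yaw 2.4 L 27.7 [321. 170.]
cell [609.6   9.6] yaw 2.4 L 31.1 [329. 170.]
cell [610.8 -19.8] yaw 2.4 L 27.7 [338. 170.]
cell [613.  -80.7] yaw 2.4 L 27.7 [356. 170.]
cell [355. 357.] yaw -9.5 L 27.7 [222. 240.]
cell [341.  345.7] yaw 78.9 L 23.9 [226. 244.]
```

The bar is back within 1–3 mm of where it lay, the four cells are lined up and clamped, the lever is home and the robot is clear.

```bash
python3 -c "
from bench import bot
print(bot.finish_job())"
```

```text
the job is handed in; nothing more can be done
None
```

I handed the job in at 58 s: the screwdriver is in the tray, all four cells stand seated in their bays, the lever was pushed fully home with the bar only, and the bar is back in its rest; the hand-in returned no verdict.

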